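# Hold the roll toaster's lift lever at its third click

## Task

A lidded loaf tin has been left with one end under the roll toaster's lift lever: draw it out and stand it upright on the bench, with at least a hand's width between it and the lever, and let go of it. Then press the sprung lever down with the fingers past its first and second clicks to the third click, not down to the bottom stop, and finish while still holding it there, because it springs back up when let go. Leave the jar, the bowl and the mug where they stand.

Things in the scene. Friction and masses are not known exactly. Their poses are not given: they have to be found in the camera images.
- toaster: Counter-top roll toaster, metal box fixed to the bench, 200 mm deep (own x), 300 wide (own y), top at 160. Origin: centre of its underside; own -x is the front, with the lift lever. Roll halves stand 36 mm out of two slots in mid-top and sink with the lever. Four marks on the front show rest and three clicks.
- lever_pad (a point): Centre of the top face of the lever's black finger pad, 44 mm (toaster's x) by 50 (toaster's y), 14 thick; top 145 mm and underside 131 mm above the bench when up. It lies 75 mm out from the toaster's front, at (-175, 0) mm in the toaster's x, y, on a stem 14 mm wide. The point goes down with the lever; axes as the toaster's.
- lift_lever (a joint): Lever's travel straight down, m: 0 up at rest, clicks at 0.015, 0.030, 0.045, bottom stop 0.058. A spring pushes it up with about 6 N at the top, 9 N at the third click; each ridge between clicks (and one below the third) adds up to about 3 N. It never latches: let go, it rises fully. The tin under it blocks it at about 0.027.
- loaf_tin: Closed dark steel loaf tin, 200 mm long (own x), 64 wide, lid top at 104, 0.35 to 0.7 kg. Origin: centre of its underside. Fixed bar handle, 12 mm thick, 90 long, along own x over the middle, axis at height 132 mm, 22 mm free under it. At the start it stands on the bench, its own +x end under the lever pad with a 27 mm gap, the rest pointing away from the toaster.
- jar: Bystander: closed jar, 72 mm across, 110 mm high, loose on the bench. Origin: centre of its underside.
- bowl: Bystander: steel bowl, 130 mm across the rim, 60 mm high, loose. Origin: centre of its underside.
- mug: Bystander: white mug, 76 mm across, 85 mm high, handle at own +y, loose. Origin: centre of its underside.
Things that resemble listed ones, but are neither listed nor needed, are in the scene too. Of the things like the loaf_tin, leave any that is yellow; of the rest the larger one is meant.

How it is judged (in metres and radians):
On the way:
1. the loaf tin stands upright on the bench clear of the lever, let go, with the lever still up (horizontal distance between loaf_tin and lever_pad above 0.13 m and height (world z) of loaf_tin below 0.006 m and angle between loaf_tin's own z axis and vertical below 0.08 rad and contact force between the fingers and loaf_tin below 0.2 N and linear speed of loaf_tin below 0.02 m/s and value of joint lift_lever below 0.008 m), for 0.2 s.
At the end, for the whole second after the job is handed in: The fingers hold the lever still at its third click (travel 45 mm, within 5 mm), pressing with over 3 N. The loaf tin, let go, stands on the bench (origin below 6 mm, tilt under 0.08 rad), touching no part of the toaster, its centre over 130 mm horizontally from that of the lever pad (value of joint lift_lever between 0.04 and 0.05 m and velocity of joint lift_lever between -0.01 and 0.01 m/s and contact force between the fingers and toaster above 3 N and contact force between loaf_tin and toaster below 0.1 N and contact force between the fingers and loaf_tin below 0.2 N and horizontal distance between loaf_tin and lever_pad above 0.13 m and height (world z) of loaf_tin below 0.006 m and angle between loaf_tin's own z axis and vertical below 0.08 rad); the arm keeps its last pose, push and grip.
It fails at once if the jar is pushed more than 30 mm from its place or knocked over (distance of jar from where it was at the start of the episode above 0.03 m or angle between jar's own z axis and vertical above 0.35 rad).
It fails at once if the bowl is pushed more than 30 mm from its place or knocked over (distance of bowl from where it was at the start of the episode above 0.03 m or angle between bowl's own z axis and vertical above 0.35 rad).
It fails at once if the mug is pushed more than 30 mm from its place or knocked over (distance of mug from where it was at the start of the episode above 0.03 m or angle between mug's own z axis and vertical above 0.35 rad).
It also fails if it takes over 45 s, if anything falls off the work surface, if the arm or the gripper's body presses on something with over 40 N, if the wrist force passes 120 N, or if a joint passes its speed limit or range.

## Robot

A 6-joint arm with a two-finger parallel gripper is mounted at the origin on the work surface. World frame = base frame: x ahead of the robot, y to its left, z up, the work surface at z = 0. Lengths are in m, angles in degrees, forces in N, time in s.
With the tool pointing down it reaches from about 0.3 to 0.75 m from the base axis. Payload 8.5 kg.
Tool frame: the origin (TCP) lies at the very end of the fingers, on their centre line; the grasp point (between the pads) lies 19 mm behind it (env.grasp_offset is the distance from the TCP to the grasp point, in m); y points along the fingers, z is the direction in which the jaws open and shut, and the axes are right-handed (so a half turn about y gives the same grasp; the last joint's range is limited). The gripper opens to 85 mm and grips with 20 to 120 N. Pads are 22 mm wide; open, the fingers measure 114 mm over their backs; the gripper's body (76 mm by 85 mm) begins 54 mm behind the grasp point. The pads swing forward as they close: fully open they stand 13 mm farther back than shut.
Start: joints at [56.591, 21.807, 74.336, -0, 83.858, -12.336], TCP at [0.198, 0.513, 0.231] pointing down, gripper open.
Joint ranges: [-178.18, 178.18], [-50.72, 133.34], [12.68, 142.11], [-81.47, 261.47], [9.98, 163.14], [-165.26, 165.26]. Speed limits (degrees/s): [136.94, 136.94, 180, 180, 180, 180].

## Interface

Orientations are given as a 3x3 rotation matrix whose columns are the frame's x, y, z axes.
In Python, from rig import env gives the robot as it stands. The module is installed in compiled form; this text tells all that it offers.
- The arm moves only by the shell command python3 -m pendant 'ROWS' [FORCE]. ROWS is JSON, a list of rows, each a list of 3 entries, a list of its own where there are three numbers: the shift along the world's x, y, z as a fraction of full scale, then the turn about the world's z as a fraction of full scale, then the opening, from 0 (shut) to 1 (fully open). A call has 1 to 12 rows; each row shifts and turns the commanded pose from where the row before left it; what a row does not reach is not made up. Full scale, the value 1, is 30 mm for a shift and 5 degrees for a turn. A row lasts 1/12 s, in which the tool goes at most 41.7 mm and 7.16 degrees, less where a joint would pass 70% of its speed; a pose out of reach is approached as far as the arm can. A call with a number of a shift or a turn outside -1 to 1 is refused whole. A call with a gripper value outside its range is refused whole. The fingers move at their own pace and stop on an object; FORCE is the grip in N (left out, the last holds). Time passes only in rows, so rows that do not move let the fingers close. It gives the time, the measured TCP pose, the force and the opening at its end, in the units of the state.
- env.observe(): the state, without advancing time (a new reading comes with each control period).
- env.get_image(name): name is "scene" or "top" or "wrist"; returns (picture, depth): 384x512x3 uint8, red, green, blue; 384x512 float32, m along the optical axis (not along the pixel's ray), 0 where there is no reading.
- env.camera_model(name): a dict with "camera_matrix" (3x3 intrinsics, pixels), "dist_coeffs" ([k1, k2, p1, p2, k3] as OpenCV has them; the pictures are not rectified), "R" (3x3) and "t" (3): a world point X has camera coordinates R X + t; the wrist camera has in their place "tool_from_camera" (4x4, takes a point from camera to tool coordinates, whose origin is the TCP and whose axes are the tool frame's). Camera axes: x right, y down, z forward; pixel columns grow to the right and rows downward; lengths in m; the calibration is good to about 2 mm. A picture is of the moment at which its call begins: read the wrist's pose just before it. camera_model takes no time and is no camera call.
- env.close_job(): hands the job in, once; it reports no verdict.
The state is a dict: "time_s": time; "q": joint angles; "qvel": joint speeds; "joint_efforts": joint torques, N m; "position": TCP position; "tool_rot": TCP orientation; "ft_force": force on the tool from outside, world axes, zero at the start; "wrist_torque": the same for the moment, N m; "grip_width": finger opening in m.
Only numpy, scipy, OpenCV 4.12 (cv2) and the standard library are available. Lean on these libraries where they do the work, as an engineer would, in place of code of your own. Each camera call takes 0.05 s, during which the arm holds its last target.

## Working session

There is one attempt and no reset: what is moved stays moved. The work goes in short steps, Python scripts to look and compute and a shell command to move; the robot and the scene stay as the last step left them, time stands still between calls to the robot, and variables do not carry over. Pictures are saved under pics/ and viewed, and the job is handed in when it is done.

```bash
mkdir -p pics; cat > h.py <<'E'
import numpy as np, cv2
from rig import env
def snap(name,fn):
    s=env.observe(); im,d=env.get_image(name); cv2.imwrite('pics/'+fn+'.png',im[:,:,::-1]); np.savez('pics/'+fn+'.npz',im=im,d=d,pos=s['position'],rot=s['tool_rot']); return im,d
def world(name,fn,px,py):
    z=np.load('pics/'+fn+'.npz'); m=env.camera_model(name); K=np.array(m['camera_matrix'],float)
    p=np.stack([np.ravel(px),np.ravel(py)],1).astype(float)
    n=cv2.undistortPoints(p.reshape(-1,1,2),K,np.array(m['dist_coeffs'],float)).reshape(-1,2)
    d=z['d'][np.ravel(py).astype(int),np.ravel(px).astype(int)]
    c=np.c_[n*d[:,None],d]
    if name=='wrist':
        T=np.array(m['tool_from_camera']); c=c@T[:3,:3].T+T[:3,3]
        return c@z['rot'].T+z['pos']
    return (c-np.array(m['t']))@np.array(m['R'])
E
python3 - <<'E'
from h import *
snap('scene','s1');snap('top','t1')
s=env.observe();print(s)
E
```

```text
{'time_s': 0.1, 'q': array([ 5.65918243e+01,  2.18379507e+01,  7.43805932e+01, -4.22533243e-04,
        8.38602342e+01, -1.23364046e+01]), 'qvel': array([-0.01873725, -0.10602297, -0.02494638,  0.08631126, -0.03197358,
        0.03705903]), 'joint_efforts': array([ 2.69385419e-03, -4.49219084e+01, -2.31655329e+01, -2.18573418e-04,
        3.68634792e-03, -1.24056558e-05]), 'position': array([0.1975975 , 0.5129795 , 0.23076477]), 'tool_rot': array([[ 9.33130966e-01, -7.50920313e-04,  3.59535864e-01],
       [-3.59536534e-01, -1.15179383e-03,  9.33130299e-01],
       [-2.86595306e-04, -9.99999055e-01, -1.34475778e-03]]), 'ft_force': array([0.28384393, 0.98369856, 0.54587234]), 'wrist_torque': array([0.05034465, 0.01740625, 0.02007626]), 'grip_width': 0.08539914473735791}
```

View pics/s1.png

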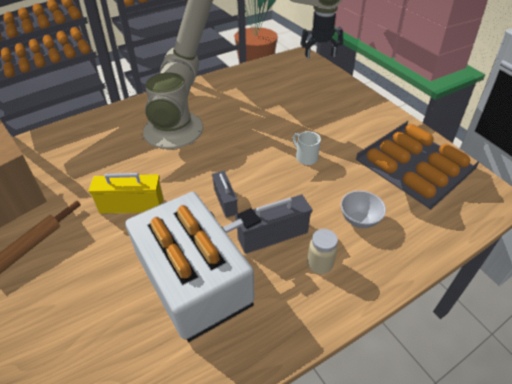

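View pics/t1.png

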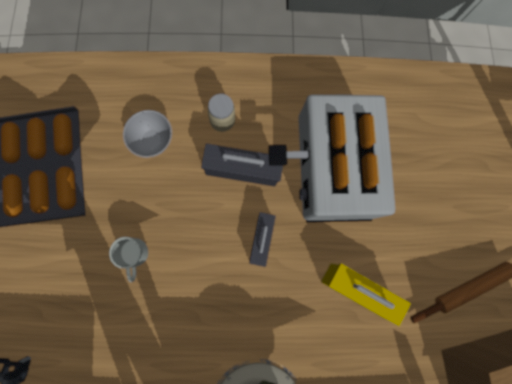

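Candidates for the loaf tin:
- Yellow tin at top (367,293): leave it.
- Small dark tin at top (262,238): too small.
- Large dark tin at top (242,165), one end under the black pad at (278,155): this fits the description, being the larger non-yellow one and under the lever.

Next I'll measure it and check it in an enlarged crop.

```bash
python3 - <<'E'
from h import *
z=np.load('pics/t1.npz');im=z['im']
cv2.imwrite('pics/t1c.png',cv2.resize(im[80:280,90:400],None,fx=2.5,fy=2.5,interpolation=cv2.INTER_CUBIC)[:,:,::-1])
yy,xx=np.mgrid[0:384,0:512]
W=world('top','t1',xx,yy).reshape(384,512,3)
np.save('pics/W.npy',W)
def reg(n,x0,x1,y0,y1,zl,zh):
    w=W[y0:y1,x0:x1].reshape(-1,3); w=w[(w[:,2]>zl)&(w[:,2]<zh)]
    if len(w)<3: print(n,len(w));return
    r=cv2.minAreaRect((w[:,:2]*1000).astype(np.float32))
    print(n,len(w),np.round(w.mean(0),4),np.round(w.min(0),3),np.round(w.max(0),3),np.round(r[0],1),np.round(r[1],1),round(r[2],1))
reg('tinlid',195,290,135,195,.095,.112)
reg('handle',195,275,135,190,.127,.144)
reg('pad',264,288,140,170,.138,.152)
reg('toaster',295,400,85,225,.150,.168)
reg('jar',200,245,85,135,.095,.125)
reg('bowl',115,180,100,165,.045,.07)
reg('mug',100,160,225,285,.03,.095)
reg('small',245,280,205,275,.02,.2)
print(W[155,278],W[165,225],W[240,230])
E
```

```text
tinlid 1696 [0.6186 0.0522 0.1036] [ 0.575 -0.054  0.095] [0.667 0.147 0.111] [621.2  44.3] [200.   64.7] 81.1
handle 267 [0.6223 0.0296 0.1374] [ 0.606 -0.031  0.128] [0.656 0.094 0.144] [629.9  32.2] [ 50.  124.6] 1.0
pad 388 [ 0.6306 -0.0385  0.1444] [ 0.606 -0.061  0.14 ] [ 0.657 -0.017  0.148] [631.3 -39.3] [44.  50.6] 89.9
toaster 7772 [ 0.6253 -0.207   0.1594] [ 0.485 -0.313  0.15 ] [ 0.784 -0.11   0.168] [ 633.3 -212.4] [296.7 198.6] 1.7
jar 478 [0.7639 0.1018 0.1087] [0.736 0.072 0.095] [0.796 0.133 0.114] [766.  102.7] [60.5 60.7] 0.7
bowl 450 [0.7186 0.3056 0.0552] [0.643 0.232 0.045] [0.77  0.359 0.064] [706.9 296.1] [127.2 126.3] 72.8
mug 583 [0.3874 0.3306 0.0654] [0.322 0.292 0.03 ] [0.432 0.368 0.089] [382.5 335. ] [ 75.5 102.3] 70.2
small 911 [ 0.4314 -0.0069  0.07  ] [ 0.365 -0.039  0.024] [0.5   0.026 0.096] [431.8  -7.6] [ 42.5 132.4] 78.7
[ 0.62900735 -0.03920961  0.14234592] [0.61132705 0.08766728 0.10554082] [ 0.43007418  0.07447602 -0.00283509]
```

View pics/t1c.png

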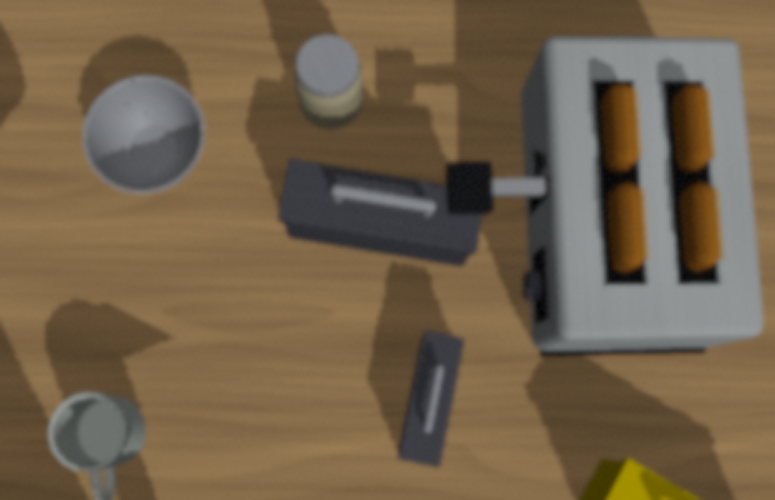

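```bash
python3 - <<'E'
from h import *
z=np.load('pics/t1.npz');im=z['im'].astype(int);W=np.load('pics/W.npy')
y0,y1,x0,x1=145,172,218,267
b=im[y0:y1,x0:x1].sum(2)
m=(b>330)&(W[y0:y1,x0:x1,2]>.11)
w=W[y0:y1,x0:x1][m]
print(m.sum(),w.mean(0),w.min(0),w.max(0))
r=cv2.minAreaRect((w[:,:2]*1000).astype(np.float32));print(r)
v=cv2.fitLine((w[:,:2]*1000).astype(np.float32),cv2.DIST_HUBER,0,.01,.01).ravel();print(v,np.degrees(np.arctan2(v[0],v[1])))
# lid line: yaw
l=W[135:195,195:290].reshape(-1,3);l=l[(l[:,2]>.097)&(l[:,2]<.11)]
bx=cv2.boxPoints(cv2.minAreaRect((l[:,:2]*1000).astype(np.float32)));print(bx)
E
```

```text
148 [0.61897319 0.04335774 0.13651523] [ 0.60901712 -0.00395368  0.12848086] [0.62922681 0.08967597 0.14293381]
((619.2457275390625, 42.85361099243164), (95.0469970703125, 8.553540229797363), 81.37492370605469)
[1.5552287e-01 9.8783231e-01 6.1874518e+02 4.3132519e+01] 8.947122
[[574.0208   -49.58131 ]
 [637.85333  -59.367664]
 [668.1513   138.2538  ]
 [604.3188   148.04015 ]]
```

```bash
python3 -m pendant '[[[0.8,-0.8,0],-0.8,1],[[0.8,-0.8,0],-0.8,1],[[0.8,-0.8,0],-0.8,1],[[0.8,-0.8,0],-0.8,1],[[0.8,-0.8,0],-0.8,1],[[0.8,-0.8,0],-0.8,1],[[0.8,-0.8,0],-0.8,1],[[0.8,-0.8,0],-0.8,1],[[0.8,-0.8,0],-0.8,1],[[0.8,-0.8,0],-0.8,1],[[0.8,-0.8,0],-0.8,1],[[0.8,-0.8,0],-0.8,1]]' 40
```

```text
time_s: 1.1
position: [0.4866, 0.2237, 0.2311]
tool_rot: [[0.354, -0.001, 0.935], [-0.935, -0.0, 0.354], [-0.0, -1.0, -0.001]]
ft_force: [0.2, -0.2, -0.1]
grip_width: 0.0852
```

```bash
python3 -m pendant '[[[0.55,-0.75,0],-0.74,1],[[0.55,-0.75,0],-0.74,1],[[0.55,-0.75,0],-0.74,1],[[0.55,-0.75,0],-0.74,1],[[0.55,-0.75,0],-0.74,1],[[0.55,-0.75,0],-0.74,1],[[0.55,-0.75,0],-0.74,1],[[0.55,-0.75,0],-0.74,1],[[0,0,0],0,1],[[0,0,0],0,1]]'
python3 - <<'E'
from h import *
snap('wrist','w1')
E
```

```text
time_s: 1.93
position: [0.618, 0.0442, 0.2304]
tool_rot: [[-0.152, -0.002, 0.988], [-0.988, 0.0, -0.152], [-0.0, -1.0, -0.002]]
ft_force: [-0.9, 1.0, 0.9]
grip_width: 0.0853
```

View pics/w1.png

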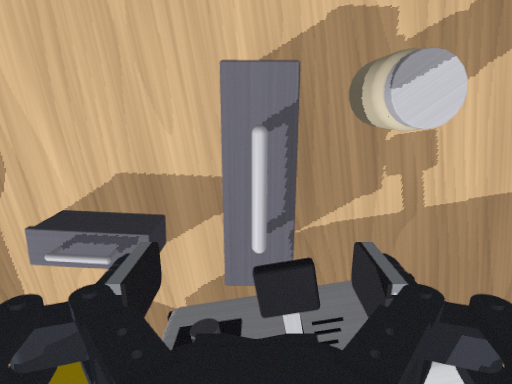

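The wrist view shows the handle at columns 253-267, rows 128-250, square to the jaws. The pad is at (286,287). I'll check its position in world coordinates.

```bash
python3 - <<'E'
from h import *
px=np.array([260,260,259,259]);py=np.array([135,160,210,245])
print(world('wrist','w1',px,py))
print(world('wrist','w1',[286,256,315],[287,290,285]))
# extent of handle
print(world('wrist','w1',[260,260],[130,249]).mean(0))
E
```

```text
[[0.62792436 0.08888032 0.13682685]
 [0.62522242 0.07091863 0.13774419]
 [0.61871409 0.03262389 0.13750072]
 [0.61442492 0.00416895 0.13854029]]
[[ 0.63073821 -0.03185523  0.14588612]
 [ 0.60652712 -0.03179595  0.14445952]
 [ 0.65399957 -0.03457853  0.14440706]]
[0.62156648 0.04647288 0.13774948]
```

```bash
python3 -m pendant '[[[0.08,0.05,-0.65],0,1],[[0,0,-0.65],0,1],[[0,0,-0.65],0,1],[[0,0,-0.65],0,1],[[0,0,-0.65],0,1],[[0,0,-0.62],0,1],[[0,0,0],0,1],[[0,0,0],0,0],[[0,0,0],0,0],[[0,0,0],0,0],[[0,0,0],0,0],[[0,0,0],0,0]]' 60
```

```text
time_s: 2.98
position: [0.6204, 0.0468, 0.1161]
tool_rot: [[-0.151, 0.001, 0.989], [-0.989, -0.0, -0.151], [-0.0, -1.0, 0.001]]
ft_force: [-0.4, 0.3, 0.3]
grip_width: 0.0254
```

```bash
python3 -m pendant '[[[0,0,0],0,0],[[0,0,0],0,0],[[0,0,0],0,0],[[0,0,0],0,0]]' 60; python3 -m pendant '[[[0,0,0.1],0,0],[[0,0,0.1],0,0],[[0,0,0],0,0]]'
```

```text
time_s: 3.32
position: [0.6206, 0.0467, 0.1158]
tool_rot: [[-0.151, 0.002, 0.989], [-0.989, -0.0, -0.151], [-0.0, -1.0, 0.002]]
ft_force: [-0.0, 0.0, 5.0]
grip_width: 0.01
time_s: 3.57
position: [0.6198, 0.0467, 0.1211]
tool_rot: [[-0.151, -0.001, 0.989], [-0.989, 0.0, -0.151], [0.0, -1.0, -0.001]]
ft_force: [1.8, 0.3, -3.9]
grip_width: 0.0101
```

```bash
python3 -m pendant '[[[0,0.3,0],0,0],[[0,0.5,0],0,0],[[0,0.5,0],0,0],[[0,0.5,0],0,0],[[0,0.5,0],0,0],[[0,0.2,0],0,0],[[0,0,0],0,0]]'; python3 -m pendant '[[[-0.3,0.2,0],0,0],[[-0.5,0.3,0],0,0],[[-0.5,0.3,0],0,0],[[-0.5,0.3,0],0,0],[[-0.5,0.3,0],0,0],[[-0.5,0.3,0],0,0],[[-0.5,0.3,0],0,0],[[-0.5,0.3,0],0,0],[[-0.2,0,0],0,0],[[0,0,0],0,0]]'
```

```text
time_s: 4.15
position: [0.6199, 0.1239, 0.1211]
tool_rot: [[-0.148, -0.0, 0.989], [-0.989, 0.0, -0.148], [-0.0, -1.0, -0.0]]
ft_force: [-0.5, -0.4, -3.8]
grip_width: 0.0101
time_s: 4.98
position: [0.4988, 0.1906, 0.1215]
tool_rot: [[-0.15, -0.001, 0.989], [-0.989, -0.0, -0.15], [0.0, -1.0, -0.001]]
ft_force: [0.6, 0.7, -4.7]
grip_width: 0.0102
```

```bash
python3 - <<'E'
from h import *
snap('scene','s2')
E
```

```text
(no output)
```

View pics/s2.png

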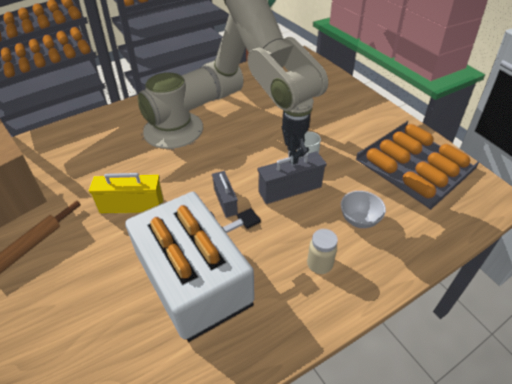

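The tin is held at (291,177), well clear of the pad at (249,218). The jar (322,250) and bowl (362,210) haven't moved. The mug is hidden behind the gripper, but the paths keep clear of it. Now I'll lower the tin and let go.

```bash
python3 -m pendant '[[[0,0,-0.1],0,0],[[0,0,-0.06],0,0],[[0,0,0],0,0],[[0,0,0],0,0]]'; python3 -m pendant '[[[0,0,0],0,0.4],[[0,0,0],0,0.5],[[0,0,0],0,0.5],[[0,0,0],0,0.5],[[0,0,0],0,0.5],[[0,0,0],0,0.5]]'
```

```text
time_s: 5.37
position: [0.5005, 0.1903, 0.1161]
tool_rot: [[-0.151, -0.0, 0.988], [-0.988, -0.0, -0.151], [0.0, -1.0, -0.0]]
ft_force: [0.0, -0.2, -4.6]
grip_width: 0.0099
time_s: 5.87
position: [0.5002, 0.1907, 0.1166]
tool_rot: [[-0.151, 0.0, 0.989], [-0.989, 0.0, -0.151], [-0.0, -1.0, 0.0]]
ft_force: [-0.3, 0.1, 0.3]
grip_width: 0.0427
```

```bash
python3 -m pendant '[[[0,0,0.5],0,0.5],[[0,0,0.8],0,0.5],[[0,0,0.8],0,0.5],[[0,0,0.8],0,0.5],[[0,0,0.8],0,0],[[0,0,0],0,0]]'; python3 -m pendant '[[[0.44,-0.76,0],0,0],[[0.44,-0.76,0],0,0],[[0.44,-0.76,0],0,0],[[0.44,-0.76,0],0,0],[[0.44,-0.76,0],0,0],[[0.44,-0.76,0],0,0],[[0.44,-0.76,0],0,0],[[0.44,-0.76,0],0,0],[[0.44,-0.76,0],0,0],[[0.44,-0.76,0],0,0],[[0,0,0],0,0],[[0,0,0],0,0]]'
python3 - <<'E'
from h import *
snap('scene','s3');snap('top','t3');snap('wrist','w3')
W=world('top','t3',*np.meshgrid(range(512),range(384))).reshape(384,512,3)
m=(W[...,0]>.4)&(W[...,0]<.6)&(W[...,1]>.05)&(W[...,1]<.33)&(W[...,2]>.095)&(W[...,2]<.111)
p=W[m];print(m.sum(),p.mean(0),cv2.minAreaRect((p[:,:2]*1000).astype(np.float32)))
E
```

```text
time_s: 6.37
position: [0.5017, 0.191, 0.2321]
tool_rot: [[-0.151, 0.008, 0.989], [-0.989, 0.001, -0.151], [-0.002, -1.0, 0.008]]
ft_force: [-0.1, 0.1, -0.2]
grip_width: 0.0197
time_s: 7.37
position: [0.6322, -0.0383, 0.2263]
tool_rot: [[-0.153, -0.001, 0.988], [-0.988, 0.0, -0.153], [-0.0, -1.0, -0.001]]
ft_force: [-0.1, 0.3, 0.2]
grip_width: 0.0
1953 [0.50039568 0.18705261 0.10374539] ((501.25469970703125, 188.27716064453125), (200.22457885742188, 64.52277374267578), 81.11546325683594)
```

View pics/s3.png

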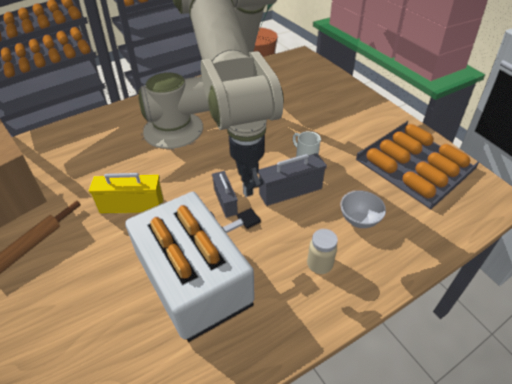

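View pics/w3.png

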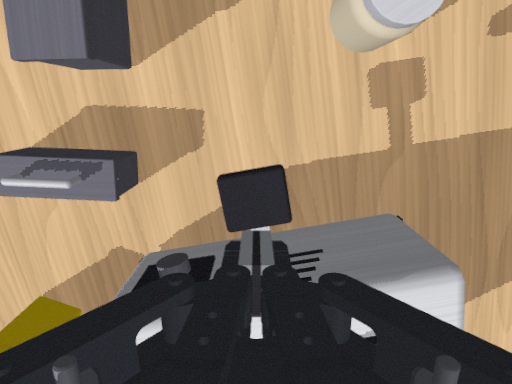

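The tin stands at (0.501, 0.188) with its lid at 0.104. The mug (307,146), bowl and jar are where they were. The wrist view shows the pad at (255,198), so I'll check its centre.

```bash
python3 - <<'E'
from h import *
p=world('wrist','w3',[255,222,287,252,258],[198,203,195,170,226]);print(np.round(p,4))
E
python3 -m pendant '[[[0,0,-0.6],0,0],[[0,0,-0.6],0,0],[[0,0,-0.6],0,0],[[0,0,-0.5],0,0],[[0,0,0],0,0]]'
```

```text
[[ 0.6315 -0.0352  0.1449]
 [ 0.607  -0.0355  0.1443]
 [ 0.6549 -0.0368  0.1435]
 [ 0.6324 -0.015   0.142 ]
 [ 0.6304 -0.0573  0.1442]]
time_s: 7.93
position: [0.6305, -0.036, 0.1556]
tool_rot: [[-0.15, -0.005, 0.989], [-0.989, 0.001, -0.15], [-0.001, -1.0, -0.005]]
ft_force: [-0.4, -0.4, -0.1]
grip_width: -0.0002
```

```bash
python3 -m pendant '[[[0,0,-0.2],0,0],[[0,0,-0.2],0,0],[[0,0,-0.2],0,0],[[0,0,-0.2],0,0],[[0,0,-0.2],0,0],[[0,0,0],0,0],[[0,0,0],0,0]]';python3 -m pendant '[[[0,0,-0.2],0,0],[[0,0,-0.2],0,0],[[0,0,-0.2],0,0],[[0,0,-0.1],0,0],[[0,0,0],0,0],[[0,0,0],0,0]]'
```

```text
time_s: 8.52
position: [0.6326, -0.037, 0.1296]
tool_rot: [[-0.151, 0.002, 0.989], [-0.989, 0.0, -0.151], [-0.0, -1.0, 0.002]]
ft_force: [-0.8, 1.2, 6.5]
grip_width: -0.0004
time_s: 9.02
position: [0.6327, -0.037, 0.109]
tool_rot: [[-0.151, 0.003, 0.989], [-0.989, -0.0, -0.151], [-0.0, -1.0, 0.003]]
ft_force: [-2.2, 1.2, 9.2]
grip_width: 0.0001
```

```bash
python3 -m pendant '[[[0,0,-0.1],0,0],[[0,0,-0.1],0,0],[[0,0,-0.1],0,0],[[0,0,0],0,0],[[0,0,0],0,0],[[0,0,0],0,0]]'
python3 -m pendant '[[[0,0,0],0,0],[[0,0,0],0,0],[[0,0,0],0,0],[[0,0,0],0,0],[[0,0,0],0,0],[[0,0,0],0,0]]'
python3 - <<'E'
from h import *
im,d=snap('scene','s4');snap('wrist','w4');im,d=snap('top','t4')
a=np.load('pics/s4.npz')['im'][180:300,180:360]
cv2.imwrite('pics/s4c.png',cv2.resize(a,None,fx=4,fy=4,interpolation=cv2.INTER_CUBIC)[:,:,::-1])
print(env.observe()['position'],env.observe()['ft_force'],env.observe()['time_s'])
E
```

```text
time_s: 9.52
position: [0.6327, -0.037, 0.1002]
tool_rot: [[-0.151, 0.003, 0.989], [-0.989, -0.0, -0.151], [-0.0, -1.0, 0.003]]
ft_force: [-2.7, 1.5, 8.2]
grip_width: 0.0002
time_s: 10.02
position: [0.6327, -0.037, 0.1002]
tool_rot: [[-0.15, 0.003, 0.989], [-0.989, -0.0, -0.15], [-0.0, -1.0, 0.003]]
ft_force: [-2.9, 2.1, 8.5]
grip_width: 0.0001
[ 0.63269718 -0.0370201   0.10022404] [-2.47633188  2.05654519  9.08782979] 10.1667
```

View pics/s4c.png

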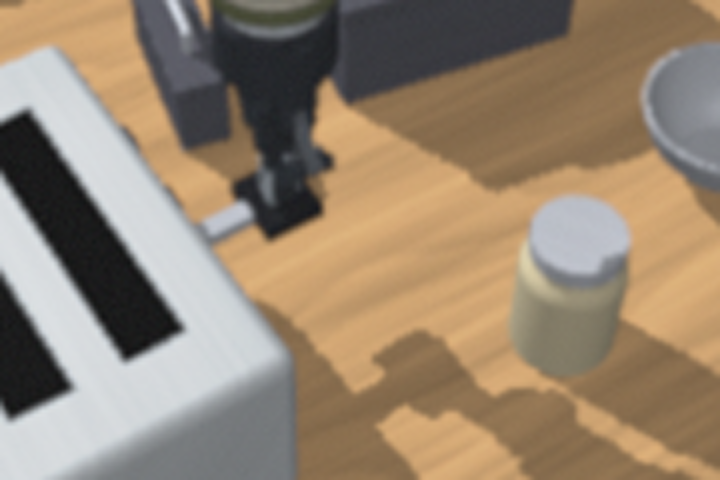

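View pics/w4.png

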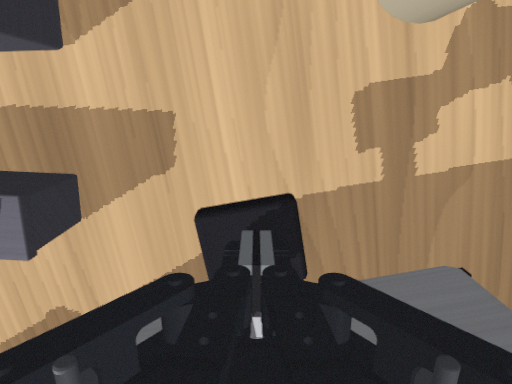

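The fingertips rest on the middle of the pad (wrist 255,245). One last check on the pad height, the tin and the bystanders.

```bash
python3 - <<'E'
from h import *
print(np.round(world('wrist','w4',[215,225,285,290,250],[225,250,250,220,208]),4))
def W(f): return world('top',f,*np.meshgrid(range(512),range(384))).reshape(384,512,3)
A,B=W('t1'),W('t4')
for n,x0,x1,y0,y1,l,h in [('jar',.70,.82,.04,.17,.1,.12),('bowl',.62,.79,.21,.38,.05,.07),('mug',.32,.44,.26,.40,.07,.095),('tin',.4,.6,.05,.33,.095,.111)]:
    for V in (A,B):
        p=V[(V[...,0]>x0)&(V[...,0]<x1)&(V[...,1]>y0)&(V[...,1]<y1)&(V[...,2]>l)&(V[...,2]<h)]
        if len(p)>5: print(n,len(p),np.round(p.mean(0),4),np.round(cv2.minAreaRect((p[:,:2]*1000).astype(np.float32))[0],1))
E
```

```text
[[ 0.6157 -0.0222  0.1004]
 [ 0.6209 -0.0282  0.1167]
 [ 0.6462 -0.0322  0.1165]
 [ 0.651  -0.0251  0.1002]
 [ 0.6333 -0.0165  0.1   ]]
jar 465 [0.7645 0.1018 0.109 ] [766.1 102.4]
jar 461 [0.7645 0.1018 0.1091] [765.7 102.3]
bowl 360 [0.7159 0.3027 0.0571] [706.9 296.1]
bowl 355 [0.7166 0.3027 0.0573] [706.5 295.3]
mug 285 [0.3884 0.3303 0.0802] [390.9 325.8]
tin 74 [0.5963 0.0736 0.1026] [599.6  80.7]
tin 1955 [0.5004 0.1869 0.1037] [501.2 187.8]
```

```bash
python3 -c "
from rig import env
print(env.close_job()); s=env.observe(); print(s['position'],s['ft_force'],s['time_s'])"
```

```text
the job is handed in; nothing more can be done
None
the job is handed in; nothing more can be done
```

I drew the large dark tin out by its handle and set it down upright at about (0.50, 0.19), then let go. I then pressed the lever past its first two clicks with shut fingers and handed in at about 10.2 s, still holding it at the third.

- **Lever:** the pad top and the fingertips both measured 0.100 m high, which is 45 mm of travel. The upward force was a steady 8–9 N.
- **Tin:** its lid is level at 0.104 m, and its centre is about 0.26 m from the pad.
- **Jar and bowl:** both were within 1 mm of where they started.
- **Mug:** the arm hid it from the top camera in the final check, so I have no final measurement. A scene picture taken just before the press showed it in its original place.

No check failed or disagreed. The hand-in gave no verdict.

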